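# Validate the top visitor slip with the spring stamp

### The arm

A 6-joint arm with a two-finger parallel gripper is mounted at the origin on a cart in front of the work surface, level with it; the furniture and walls round the work are solid. World frame = base frame: x ahead of the robot, y to its left, z up, the work surface at z = 0. Lengths are in m, angles in rad, forces in N, time in s.
With the tool pointing down it reaches from about 0.375 to 0.975 m from the base axis. Payload 3.8 kg.
Tool frame: the origin (TCP) lies midway between the tips of the shut fingers; the grasp point (between the pads) lies 19 mm behind it; z points along the fingers, y is the line along which they close (so a half turn about z gives the same grasp; the last joint's range is limited). The gripper opens to 88 mm and grips with 3 to 60 N. Pads are 18 mm wide; open, the fingers measure 123 mm over their backs; the gripper's body (75 mm by 187 mm) begins 45 mm behind the grasp point.
Start: joints at [-0.037, 0.264, 1.604, -0, 1.274, -0.037], TCP at [0.675, -0, 0.2] pointing down, gripper open.
Joint ranges: [-2.63, 2.63], [-0.94, 2.18], [0.31, 2.57], [-1.31, 4.45], [0, 2.66], [-2.55, 2.55]. Speed limits (rad/s): [2.57, 2.57, 3.14, 3.14, 3.14, 3.14].

### API

Orientations are given as a rotation vector (axis times angle).
In Python, from cell import manip, inverse_kinematics, cams, order gives the robot as it stands. Calls block until the motion is done:
- manip.move_pose(position, orientation): joint-space move of the TCP to a pose.
- manip.move_linear(position, rate=0.15, rot=None): straight line of the TCP; rot=None keeps the orientation; rate is the mean speed in m/s.
- manip.set_joints(angles): joint-space move.
- manip.set_gripper(opening, force=None): finger opening in m; force is the grip in N (None keeps the last); returns when the fingers have stopped.
- manip.dwell(seconds).
- inverse_kinematics(position, orientation): joint angles nearest the present ones, or None.
- manip.state(): the state.
- cams.capture(name): name is "scene" or "side" or "wrist"; returns a dict with "image" (384x512x3 uint8, blue, green, red), "z_map" (384x512 float32, m along the optical axis (not along the pixel's ray), 0 where there is no reading), "intrinsics" (3x3 intrinsics, pixels), "k1" (the pictures are not rectified: a ray, as slopes to the right and down, at radius r is drawn at 1 + k1 r^2 times it, then the intrinsics apply), "position" and "orientation" of the camera in the world; the wrist camera has in their place "T_tool_cam" (4x4, takes a point from camera to tool coordinates, whose origin is the TCP and whose axes are the flange's). Camera axes: x right, y down, z forward; pixel columns grow to the right and rows downward; lengths in m; the calibration is good to about 2 mm. A picture is of the moment at which its call begins: read the wrist's pose just before it.
A pose or a line that the arm cannot do raises manip.IKError and nothing moves.
- order.close_job(): hands the job in; it is judged then, once.
The state is a dict: "clock": time; "joint_pos": joint angles; "joint_velocities": joint speeds; "tau": joint torques, N m; "tool_pos": TCP position; "tcp_rot": TCP orientation; "contact_force": force on the tool from outside, world axes, zero at the start; "moment": the same for the moment, N m; "gripper_width": finger opening in m; "grasp_force": force on a finger pad.
Only numpy, scipy, OpenCV 4.12 (cv2) and the standard library are available. Lean on these libraries where they do the work, as an engineer would, in place of code of your own. Each camera call takes 0.05 s, during which the arm holds its last target. There are 200 camera calls.

### The job

Take the spring stamp (the rectangular one, not the round-knobbed one) out of its tray, set its foot down through the window of the slip board's guide plate onto the pad and press it squarely until the print block bears on the paper, with 12 to 18 N of push in all, for about a second. Never push beyond 22 N or let it slide while it prints; then lift it straight out and stand it back upright in its own pocket of the tray. Leave the slip board and everything else where they are.

Things in the scene. Friction and masses are not known exactly. Their poses are not given: they have to be found in the camera images.
- stamp: Spring-mounted pre-inked stamp, 83 mm tall, upright, 150 g in all. This is its black lower frame: a hollow rectangular foot, outside 34 mm along its x and 52 mm along its y, with straight sides up to 24 mm. Origin: centre of the foot's underside; z up. It looks the same after a half turn. Take the stamp by its handle (next entry), not by this frame
- stamp_handle: Grey handle block with a black top, sliding straight down on the stamp's frame against a spring. Origin at rest = that of stamp, axes the same. The block to grip is 30 mm thick along x, 56 mm along y and spans heights 40 to 76 mm above the foot's underside (grip it across x, near height 66 mm); the narrower black top reaches 83 mm
- print_block (a point): Centre of the underside of the handle's rubber print block (22 x 40 mm), inside the foot, 8 mm above the foot's underside at rest. The handle starts to move at 4 N of push; about 8 N brings the block 8 mm down onto the paper, where it stops hard, and any push beyond that bears on the paper. The spring lifts it again
- slip_board: Slip board, a loose steel base plate 190 mm (x) by 124 mm (y), 1.2 kg, lying flat; origin centre of its underside, z up. A pad of white slips lies on it between aluminium fences, and a steel guide plate (74 mm in x, full width, 7.5 mm thick) bridges the pad at its +x end; four low screw heads stand 2 mm proud of it
- guide_window (a point): Centre of the guide plate's rectangular window at the plate's top face, 30 mm above the board's underside, 50 mm along the board's +x from its origin; axes as the board's. The window is 37 mm in x by 55 mm in y (1.5 mm more than the stamp's foot on every side), edges chamfered. The paper lies 9 to 21 mm below this point, depending on how many slips are left, which is not measured: feel for it
- stamp_tray: Black stamp tray, fixed, 52 mm (x) by 136 mm (y), 10 mm high, walls 3 mm; origin centre of its underside. Two pockets, each 46 by 63.5 mm, centred at y = -33 mm and y = +33 mm, with their floor 3 mm above the underside. Spring stamp in one (either one), round-knobbed stamp in the other; the stamps' axes lie roughly along the tray's
- knob_stamp: Old rubber stamp with a round red knob, 27 mm across and 76 mm tall, upright in the other pocket; origin centre of its underside. Not to be used or moved
- ink_bottle: Small dark blue ink bottle, 37 mm across, 76 mm tall; origin centre of its underside. Leave alone
- staple_box: White box of staples, 40 x 62 x 18 mm; origin centre of its underside. Leave alone
- mug: White mug, 82 mm across without its handle, 91 mm tall; origin centre of its underside. Leave alone
- clip_box: Pale green box of paper clips, 45 x 60 x 22 mm; origin centre of its underside. Leave alone
- leaflet_stand: Fixed notice stand on the right, in the way of the arm: a white panel 230 mm wide, its top 300 mm above the cabinet top, leaning back (its +x side). Origin: centre of the underside of its foot, which measures 120 mm in its x and 220 mm in its y. Go round it or over it

How it is judged:
On the way, in this order (a step that is already met when the one before it is completed fails the run):
1. the spring stamp is lifted clear of its tray (z of stamp in the frame of stamp_tray above 0.04 m), for 0.1 s.
2. the stamp stands square in the guide window and is pressed, its print block bearing on the paper with 2 to 10.5 N beyond the spring (about 11 to 19 N of push in all), held for 0.6 s (horizontal distance between stamp and guide_window below 0.003 m and angle between stamp's own z axis and vertical below 0.05 rad and contact force between stamp_handle and slip_board between 2 and 10.5 N), for 0.6 s.
3. the stamp is lifted out of the guide window and free of the board (z of stamp in the frame of guide_window above 0.01 m and contact force between stamp and slip_board below 0.05 N), for 0.1 s.
At the end, for the whole second after the job is handed in: the spring stamp stands upright (within 0.06 rad) and at rest on the floor of its pocket in the tray, within 10 mm of the pocket's centre each way, released; the slip board is within 8 mm of where it was (((x of stamp in the frame of stamp_tray between -0.01 and 0.01 m and y of stamp in the frame of stamp_tray between -0.043 and -0.023 m) or (x of stamp in the frame of stamp_tray between -0.01 and 0.01 m and y of stamp in the frame of stamp_tray between 0.023 and 0.043 m)) and z of stamp in the frame of stamp_tray below 0.008 m and angle between stamp's own z axis and vertical below 0.06 rad and linear speed of stamp below 0.02 m/s and distance of slip_board from where it was at the start of the episode below 0.008 m); the robot touches nothing.
It fails at once if the print block is pushed on the paper with more than 13.5 N (22 N of push in all), or the stamp is forced against the board with more than 30 N, side contact with the window included (contact force between stamp_handle and slip_board above 13.5 N or contact force between stamp and slip_board above 30 N).
It fails at once if the stamp slides or rocks (faster than 25 mm/s) while its print block bears on the paper (contact force between stamp_handle and slip_board above 1.5 N and linear speed of stamp above 0.025 m/s).
It fails at once if the print block bears on the slip board anywhere but inside the window, or tilted (contact force between stamp_handle and slip_board above 1.5 N and (horizontal distance between stamp and guide_window above 0.004 m or angle between stamp's own z axis and vertical above 0.08 rad)).
It fails at once if the slip board is shoved more than 12 mm (distance of slip_board from where it was at the start of the episode above 0.012 m).
It fails at once if the round-knobbed stamp, ink bottle, staple box, mug or clip box is moved more than 20 mm or knocked over (distance of any of knob_stamp, ink_bottle, staple_box, mug, clip_box from where it was at the start of the episode above 0.02 m or angle between any of knob_stamp, ink_bottle, staple_box, mug, clip_box's own z axis and vertical above 0.5 rad).
It also fails if it takes over 64 s, if anything falls off the work surface, if the arm or the gripper's body presses on something with over 40 N, if the wrist force passes 120 N, or if a joint passes its speed limit or range.

## Working session

There is one attempt and no reset: what is moved stays moved. The work goes in short steps, each a Python script; the robot and the scene stay as the last script left them, time stands still between calls to the robot, and variables do not carry over. Pictures are saved under pics/ and viewed, at most 10 in all, crops included, and the job is handed in when it is done.

```bash
ls; mkdir -p pics; python3 - <<'E'
from cell import manip,cams
import cv2,numpy as np
s=manip.state();print(s)
ims=[]
for n in("scene","side","wrist"):
    c=cams.capture(n);np.savez(f"pics/{n}0.npz",**c)
    print(n,c["intrinsics"].tolist(),c["k1"],c.get("position"),c.get("orientation"),c.get("T_tool_cam"))
    cv2.imwrite(f"pics/{n}0.png",c["image"])
E
```

```text
pics
{'clock': 0.0, 'joint_pos': array([-3.69347217e-02,  2.64706652e-01,  1.60534998e+00, -1.35432528e-05,
        1.27367955e+00, -3.69070179e-02]), 'joint_velocities': array([ 0.00048449,  0.0009933 ,  0.00042459,  0.0015849 , -0.00051113,
        0.00082567]), 'tau': array([-9.59501231e-04, -5.02113855e+01, -3.56871557e+01,  7.25938403e-02,
        2.92220683e-02, -1.93505334e-04]), 'tool_pos': array([ 6.74223281e-01, -1.49126689e-06,  1.99132385e-01]), 'tcp_rot': array([-2.22036285, -2.22031017,  0.0023051 ]), 'contact_force': array([ 0.70221801, -0.34843413, -0.02746696]), 'moment': array([ 0.03051423, -0.00479072, -0.00807993]), 'grasp_force': 0.0, 'gripper_width': 0.08833470672693465}
scene [[441.278765558442, 0.0, 248.71042197110035], [0.0, 441.278765558442, 189.05319065438673], [0.0, 0.0, 1.0]] -0.10202923846311378 [0.10166239 0.76180448 0.66437908] [-0.72809296  2.55457145 -1.21939162] None
side [[439.58373264715726, 0.0, 253.99985060234565], [0.0, 439.58373264715726, 191.43214311900428], [0.0, 0.0, 1.0]] -0.1643196387773708 [0.31263651 0.98328201 0.43365871] [-0.27590287  2.47598418 -1.68474386] None
wrist [[276.12766844135086, 0.0, 252.18787654670942], [0.0, 276.12766844135086, 185.05424469191493], [0.0, 0.0, 1.0]] -0.006622623969274453 None None [[ 5.41919503e-04 -9.57886294e-01 -2.87147270e-01  7.52291173e-02]
 [ 9.99999841e-01  4.74639242e-04  3.03917193e-04 -9.82929267e-04]
 [-1.54826751e-04 -2.87147389e-01  9.57886399e-01 -1.83901710e-01]
 [ 0.00000000e+00  0.00000000e+00  0.00000000e+00  1.00000000e+00]]
```

View pics/scene0.png

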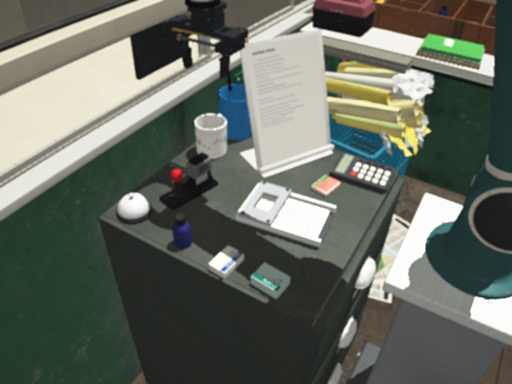

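View pics/wrist0.png

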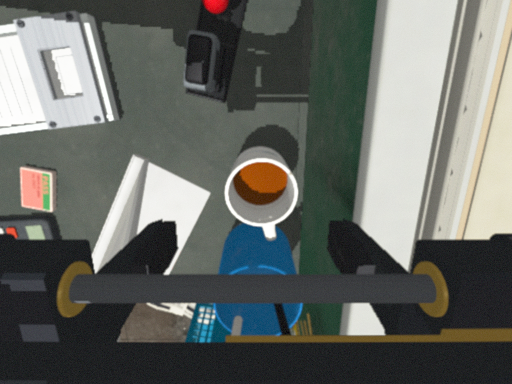

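The scene view shows the tray with the red knob at (177,175) and the spring stamp at (200,165). The board's guide window is at (267,200), the mug at (210,135) and the stand at (290,100). In the wrist view the window is near (66,72) and the stamp top near (203,62).

```bash
cat > h.py <<'E'
import numpy as np,cv2
from scipy.spatial.transform import Rotation as R
def pose(c,s=None):
    if c.get("T_tool_cam") is not None and s is not None:
        T=np.eye(4);T[:3,:3]=R.from_rotvec(s["tcp_rot"]).as_matrix();T[:3,3]=s["tool_pos"]
        T=T@c["T_tool_cam"];return T[:3,3],T[:3,:3]
    return np.array(c["position"]),R.from_rotvec(c["orientation"]).as_matrix()
def slopes(c,uv):
    K=np.array(c["intrinsics"]);uv=np.atleast_2d(np.asarray(uv,float))
    return cv2.undistortPoints(uv[:,None],K,np.array([float(c["k1"]),0,0,0]))[:,0]
def rays(c,P,uv):
    d=slopes(c,uv);return np.c_[d,np.ones(len(d))]@P[1].T
def plane(c,P,uv,z):
    d=rays(c,P,uv);return P[0]+d*((z-P[0][2])/d[:,2])[:,None]
def depth(c,P,uv):
    d=rays(c,P,uv);zz=np.array([c["z_map"][int(round(v)),int(round(u))] for u,v in np.atleast_2d(uv)])
    return P[0]+d*zz[:,None]
def cloud(c,P):
    v,u=np.mgrid[:384,:512];uv=np.c_[u.ravel(),v.ravel()]
    z=c["z_map"].ravel();p=P[0]+rays(c,P,uv)*z[:,None];p[z==0]=np.nan
    return p.reshape(384,512,3)
def tri(items): # (P0,dir) list
    A=np.zeros((3,3));b=np.zeros(3)
    for o,d in items:
        d=d/np.linalg.norm(d);M=np.eye(3)-np.outer(d,d);A+=M;b+=M@o
    x=np.linalg.solve(A,b);return x,[np.linalg.norm(np.cross(x-o,d/np.linalg.norm(d))) for o,d in items]
def down(yaw): # tool z down, tool x at heading yaw in world
    x=np.array([np.cos(yaw),np.sin(yaw),0]);z=np.array([0,0,-1.]);return R.from_matrix(np.c_[x,np.cross(z,x),z]).as_rotvec()
def snap(cams,manip,name,n):
    s=manip.state();c=cams.capture(n);cv2.imwrite(f"pics/{name}.png",c["image"])
    np.savez(f"pics/{name}.npz",tool_pos=s["tool_pos"],tcp_rot=s["tcp_rot"],**c);return load(name)
def load(name):
    c=dict(np.load(f"pics/{name}.npz",allow_pickle=True));return c,pose(c,c if "tcp_rot" in c else None)
E
python3 - <<'E'
from h import *
c=dict(np.load("pics/wrist0.npz"));s=dict(tool_pos=np.array([.674223,0,.199132]),tcp_rot=np.array([-2.22036,-2.22031,.0023]))
P=pose(c,s);print(P[0])
uv=[(66,72),(203,62),(215,3),(262,195),(112,118),(210,97)]
for u,a,z in zip(uv,depth(c,P,uv),(.03,.083,.076,.09,.0,.01)): print(u,a.round(3),plane(c,P,u,z).round(3))
c,P=load("scene0");uv=[(267,200),(197,160),(177,173),(181,232),(227,262),(270,278),(210,120)]
for u,a in zip(uv,depth(c,P,uv)): print(u,a.round(3))
E
```

```text
[0.67363564 0.07521626 0.38304066]
(66, 72) [0.439 0.112 0.012] [[0.45 0.11 0.03]]
(203, 62) [0.624 0.114 0.086] [[0.624 0.114 0.083]]
(215, 3) [0.637 0.168 0.077] [[0.637 0.168 0.076]]
(262, 195) [ 0.686 -0.044  0.032] [[ 0.684 -0.024  0.09 ]]
(112, 118) [0.494 0.056 0.022] [[0.483 0.055 0.   ]]
(210, 97) [0.618 0.082 0.009] [[0.619 0.082 0.01 ]]
(267, 200) [0.454 0.086 0.012]
(197, 160) [0.615 0.126 0.086]
(177, 173) [0.63  0.181 0.078]
(181, 232) [0.529 0.299 0.049]
(227, 262) [0.425 0.293 0.018]
(270, 278) [0.334 0.286 0.022]
(210, 120) [ 0.706 -0.051  0.074]
```

```bash
python3 - <<'E'
from cell import manip,cams
from h import *
manip.move_pose([.50,.13,.2],down(np.pi/2))
manip.dwell(.2)
c,P=snap(cams,manip,"w1","wrist")
manip.move_linear([.60,.13,.2])
manip.dwell(.2)
c2,P2=snap(cams,manip,"w2","wrist")
print(P[0],P2[0],manip.state()["clock"])
v=np.hstack([c["image"][:260],c2["image"][:260]])
cv2.imwrite("pics/v1.png",np.vstack([cv2.resize(c["image"][0:240,100:],None,fx=1.25,fy=1.25),cv2.resize(c2["image"][0:240,:412],None,fx=1.25,fy=1.25)]))
p=cloud(c2,P2)
# tall stuff
m=(p[...,2]>.1)&(p[...,0]>.6)&(p[...,1]>0)
print("tall x min",np.nanmin(p[...,0][m]) if m.any() else None)
E
```

```text
[0.50032889 0.20457187 0.38392918] [0.59830012 0.20531488 0.38410021] 2.3417
tall x min 0.6000012410957503
```

View pics/v1.png

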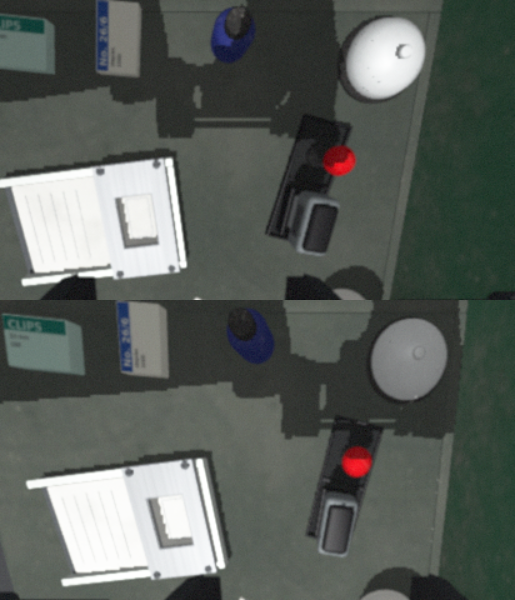

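The picture shows the board from w1 (top) with window centre at about (209,176) and from w2 (bottom) at about (138,175). The stamp's black top is at about (355,182) in w1 and (270,178) in w2, and the knob is +y of it.

```bash
cat >> h.py <<'E'
def hole(c,P,uv0,zp,show=True):
    """window: non-plate pixels around uv0 by depth, projected to plane zp; returns rect"""
    p=cloud(c,P);m=(p[...,2]<zp-.0025).astype(np.uint8)
    n,l=cv2.connectedComponents(m,connectivity=4);u,v=uv0
    k=(l==l[int(v),int(u)]).astype(np.uint8)
    cs=max(cv2.findContours(k,0,cv2.CHAIN_APPROX_NONE)[0],key=cv2.contourArea)[:,0]
    q=plane(c,P,cs,zp)[:,:2];return q,k
def rect(q):
    (x,y),(w,h),a=cv2.minAreaRect((q*1000).astype(np.float32));
    if w>h: w,h,a=h,w,a-90
    while a>45:a-=90
    while a<-45:a+=90
    return np.array([x,y,w,h,a]).round(2)
E
python3 - <<'E'
from h import *
for n,w,t in(("w1",(209,176),(355,182)),("w2",(138,175),(270,178))):
    c,P=load(n);p=cloud(c,P)
    x=p[...,:2]-plane(c,P,w,.03)[0,:2]
    near=(np.hypot(x[...,0],x[...,1])<.07)
    pl=near&(p[...,2]>.024)&(p[...,2]<.036)
    print(n,"plate z",np.median(p[...,2][pl]),np.std(p[...,2][pl]))
    q,k=hole(c,P,w,.03);print("hole px",k.sum(),rect(q))
    near=np.hypot(*(np.moveaxis(p[...,:2]-plane(c,P,t,.083)[0,:2],-1,0)))<.045
    for lo,hi in((.0825,.1),(.065,.1)):
        m=(near&(p[...,2]>lo)&(p[...,2]<hi)).astype(np.uint8)
        pts=p[m>0];print("stamp",lo,m.sum(),"z med",np.median(pts[:,2]),rect(pts[:,:2]))
    # colour: grey handle/black top within stamp top region
    g=c["image"].max(2)
    u,v=t;print(g[v-2,u-22:u+23:2],g[v-26:v+26:2,u])
E
```

```text
w1 plate z 0.029620059574574975 0.001009489069611111
hole px 1102 [444.39 108.55  38.23  56.19   7.11]
stamp 0.0825 751 z med 0.08537169818823181 [618.19 116.38  23.08  44.88  -9.91]
stamp 0.065 1336 z med 0.08411650317172856 [617.36 116.54  29.47  56.02  -9.79]
[ 64  38  40  56  92 124 112  23  42  53  54  47  46  39  47  36  35  61
  86  89  91  92  89] [ 66  86 117 106  32  41  54  58  51  54  48  45  47  53  52  47  48  45
  46  44  49  48  40  97 115  87]
w2 plate z 0.029584631152572732 0.0011407209997040951
hole px 1094 [444.64 109.08  37.37  55.54   6.29]
stamp 0.0825 744 z med 0.08533394402814809 [618.77 116.61  23.16  44.94  -9.91]
stamp 0.065 1252 z med 0.08437891314618251 [620.48 128.09  30.86  79.53  -9.17]
[ 68  59  49  67  64 114 125  42  84  97  92  83  75  69  66  58  41  86
  84  94  99  96 101] [ 23  51  67  79 116 149  74  53  82  84  85  85  83  87  84  86  87  84
  82  86  82  82  82  82  72  80]
```

Both views agree: stamp at (0.6185, 0.1165), top at 0.0855, yaw −9.9°, and window at (0.4445, 0.1088), plate at 0.0296, yaw about 6.7°. The sizes match the text too. Next I check heights by triangulation and the clearance to the stand, then do a centring grasp: close, open and re-look, which cancels the camera bias.

```bash
cat >> h.py <<'E'
def stampm(c,P,xy):
    p=cloud(c,P);m=(np.hypot(p[...,0]-xy[0],p[...,1]-xy[1])<.04)&(p[...,2]>.082)&(p[...,2]<.1)
    l=cv2.connectedComponents(m.astype(np.uint8))[1];k=np.argmax(np.bincount(l[m])) ;m=l==k
    return rect(p[m][:,:2]),np.median(p[m][:,2]),np.argwhere(m).mean(0)[::-1]
E
python3 - <<'E'
from cell import manip,cams
from h import *
w=[];t=[]
for n,a in(("w1",(209,176)),("w2",(138,175))):
    c,P=load(n);k=hole(c,P,a,.0296)[1];w.append((P[0],rays(c,P,np.argwhere(k).mean(0)[::-1])[0]))
    r,z,uv=stampm(c,P,(.6185,.1165));t.append((P[0],rays(c,P,uv)[0]))
print("tri window",tri(w),"tri top",tri(t))
c,P=load("scene0");p=cloud(c,P);m=(p[...,2]>.1)&(p[...,2]<.45)&(p[...,1]>-.2)&(p[...,0]>.38)&(p[...,0]<.8)&(p[...,1]<.3)
q=p[m]
for lo in np.arange(.1,.4,.05):
    s=q[(q[:,2]>lo)&(q[:,2]<lo+.05)]
    if len(s): i=s[:,1].argmax();print(round(lo,2),len(s),np.percentile(s,2,axis=0).round(3),np.percentile(s,98,axis=0).round(3),s[i].round(3))
E
```

```text
tri window (array([0.44407018, 0.10968912, 0.02835855]), [np.float64(4.737531947313013e-05), np.float64(4.737531947311287e-05)]) tri top (array([0.6188288 , 0.11661951, 0.08228163]), [np.float64(5.2992644460083664e-05), np.float64(5.2992644460059926e-05)])
0.1 4115 [ 0.467 -0.192  0.101] [0.799 0.288 0.148] [0.788 0.3   0.143]
0.15 1584 [ 0.479 -0.196  0.151] [ 0.581 -0.025  0.199] [ 0.568 -0.02   0.154]
0.2 1642 [ 0.498 -0.195  0.201] [0.719 0.009 0.249] [0.623 0.013 0.241]
0.25 1950 [ 0.517 -0.195  0.251] [0.729 0.013 0.299] [0.727 0.015 0.282]
0.3 2287 [ 0.582 -0.073  0.302] [0.785 0.274 0.349] [0.784 0.3   0.345]
0.35 3516 [ 0.633 -0.042  0.351] [0.797 0.294 0.396] [0.783 0.3   0.363]
0.4 134 [ 0.638 -0.004  0.4  ] [0.692 0.038 0.407] [0.682 0.039 0.4  ]
```

```bash
python3 - <<'E'
from cell import manip,cams
from h import *
y=np.deg2rad(90-9.9);G=np.array([.6186,.1165]);tx=np.array([np.cos(y),np.sin(y)])
manip.move_pose([*G,.13],down(y))
manip.move_linear([*G,.05],rate=.12)
manip.set_gripper(.02,force=15)
s=manip.state();print("grip",s["gripper_width"],s["grasp_force"],s["tool_pos"],s["contact_force"])
manip.set_gripper(.088)
manip.move_linear([*G,.12],rate=.15)
manip.move_linear([*(G+.02*tx),.2],rate=.15);manip.dwell(.2)
c,P=snap(cams,manip,"s1","wrist");r,z,uv=stampm(c,P,G);print("stamp",r,z,uv,manip.state()["clock"])
E
```

```text
grip 0.019774483093948133 0.0 [0.61859722 0.11651439 0.0499835 ] [0.35128321 0.02982797 0.4979154 ]
stamp [618.32 116.74  22.82  44.02  -9.26] 0.08535727589866948 [254.35924933 188.77613941] 7.2833
```

The fingers closed to 20 mm with no force, so they weren't on the block. I'll look from the side at the grasp pose before closing.

```bash
python3 - <<'E'
from cell import manip,cams
from h import *
y=np.deg2rad(90-9.9);G=np.array([.6186,.1165])
manip.move_linear([*G,.12],rate=.2)
manip.move_linear([*G,.05],rate=.12);manip.dwell(.1)
a,_=snap(cams,manip,"g_side","side");b,_=snap(cams,manip,"g_w","wrist");d,_=snap(cams,manip,"g_scene","scene")
P=pose(a);q=np.array([.6186,.1165,.06]);cc=P[1].T@(q-P[0]);print(cc)
K=a["intrinsics"];u=(K@(cc/cc[2]))[:2].astype(int);print(u)
P=pose(d);cc=P[1].T@(q-P[0]);u2=(d["intrinsics"]@(cc/cc[2]))[:2].astype(int);print(u2)
def crop(im,u):
    x=np.clip(u[0]-60,0,392);yy=np.clip(u[1]-60,0,264);return cv2.resize(im[yy:yy+120,x:x+120],(380,380),interpolation=cv2.INTER_CUBIC)
v=np.hstack([crop(a["image"],u),crop(d["image"],u2)])
cv2.imwrite("pics/v2.png",v)
print(manip.state()["gripper_width"],manip.state()["clock"])
E
```

```text
[-0.09992988  0.01389519  0.98710004]
[209 197]
[198 166]
0.08808661426808186 8.825
```

View pics/v2.png

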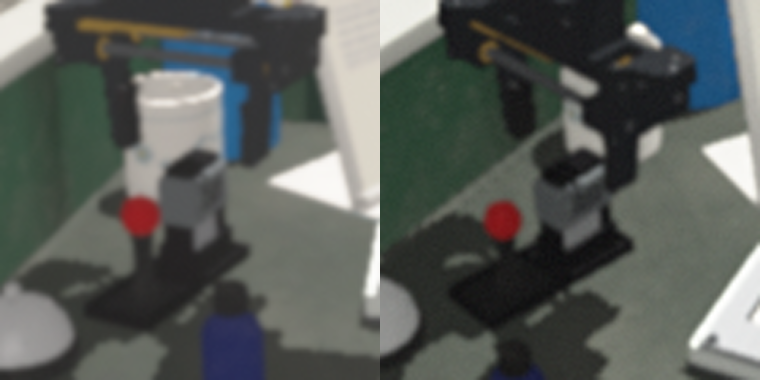

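View pics/g_w.png

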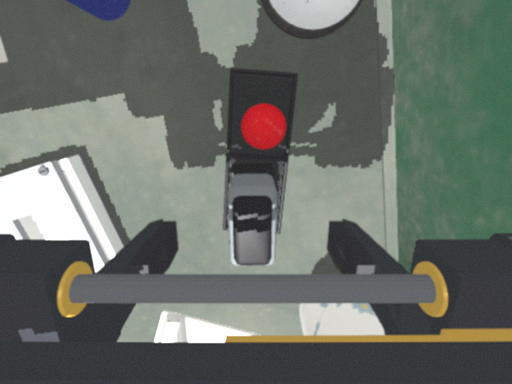

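The side and scene crops show the finger tips at about the height of the stamp's top, on either side of it, not 35 mm lower. In the wrist view the tips are at (172,228) and (335,228). I'll measure the tip height from the stored depth maps.

```bash
python3 - <<'E'
from h import *
for n in("g_side","g_scene","g_w"):
    c=dict(np.load(f"pics/{n}.npz",allow_pickle=True))
    P=pose(c) if n!="g_w" else pose(c,c)
    p=cloud(c,P)
    y=np.deg2rad(80.1);tx=np.array([np.cos(y),np.sin(y)]);ty=np.array([np.sin(y),-np.cos(y)])
    d=p[...,:2]-[.6186,.1165];a=d@tx;b=d@ty
    for sg in(1,-1):
        m=(abs(a)<.045)&(b*sg>.03)&(b*sg<.085)&(p[...,2]>.03)&(p[...,2]<.25)
        q=np.c_[a[m],b[m],p[...,2][m]]
        print(n,sg,len(q))
        if len(q):
            z=q[:,2]
            for lo in np.arange(.03,.2,.02):
                k=(z>=lo)&(z<lo+.02)
                if k.any(): print("  z",round(lo,2),k.sum(),"a",np.median(q[k,0]).round(3),"b",np.percentile(q[k,1],[5,95]).round(3))
E
```

```text
g_side 1 877
  z 0.09 79 a 0.008 b [0.043 0.055]
  z 0.11 89 a 0.009 b [0.044 0.059]
  z 0.13 87 a 0.008 b [0.044 0.06 ]
  z 0.15 166 a 0.027 b [0.038 0.082]
  z 0.17 224 a 0.025 b [0.035 0.081]
  z 0.19 232 a 0.019 b [0.036 0.083]
g_side -1 1091
  z 0.09 77 a 0.009 b [-0.06  -0.044]
  z 0.11 88 a 0.009 b [-0.062 -0.047]
  z 0.13 67 a 0.009 b [-0.063 -0.047]
  z 0.15 114 a 0.033 b [-0.084 -0.035]
  z 0.17 153 a 0.031 b [-0.083 -0.035]
  z 0.19 301 a 0.015 b [-0.082 -0.034]
g_scene 1 734
  z 0.07 1 a -0.002 b [0.047 0.047]
  z 0.09 71 a 0.008 b [0.044 0.056]
  z 0.11 76 a 0.007 b [0.045 0.057]
  z 0.13 60 a 0.009 b [0.045 0.061]
  z 0.15 101 a 0.028 b [0.042 0.08 ]
  z 0.17 209 a 0.025 b [0.036 0.08 ]
  z 0.19 216 a 0.02 b [0.037 0.083]
g_scene -1 1301
  z 0.07 1 a 0.009 b [-0.044 -0.044]
  z 0.09 66 a 0.01 b [-0.058 -0.042]
  z 0.11 81 a 0.01 b [-0.06  -0.046]
  z 0.13 8 a 0.011 b [-0.062 -0.045]
  z 0.15 174 a 0.022 b [-0.085 -0.05 ]
  z 0.17 147 a 0.031 b [-0.085 -0.035]
  z 0.19 442 a 0.006 b [-0.083 -0.036]
g_w 1 20651
  z 0.07 25 a 0.01 b [0.044 0.052]
  z 0.09 799 a 0.01 b [0.044 0.056]
  z 0.11 1104 a 0.01 b [0.045 0.058]
  z 0.13 1121 a 0.01 b [0.044 0.059]
  z 0.15 4749 a 0.029 b [0.036 0.075]
  z 0.17 9772 a 0.024 b [0.033 0.064]
  z 0.19 3081 a 0.024 b [0.031 0.051]
g_w -1 19711
  z 0.07 32 a 0.01 b [-0.052 -0.044]
  z 0.09 793 a 0.01 b [-0.056 -0.044]
  z 0.11 1131 a 0.01 b [-0.058 -0.045]
  z 0.13 1140 a 0.01 b [-0.06  -0.044]
  z 0.15 5020 a 0.028 b [-0.071 -0.036]
  z 0.17 8720 a 0.024 b [-0.064 -0.033]
  z 0.19 2875 a 0.024 b [-0.05  -0.031]
```

Three cameras agree that the finger tips are about 38 mm higher than the reported TCP; the lateral position is right. I'll use the measured tip height, descend in steps watching the force, and close.

```bash
python3 - <<'E'
from cell import manip,cams
from h import *
y=np.deg2rad(80.1);tx=np.array([np.cos(y),np.sin(y)]);ty=np.array([np.sin(y),-np.cos(y)]);G=np.array([.6186,.1165])
c=dict(np.load("pics/g_w.npz",allow_pickle=True));p=cloud(c,pose(c,c));d=p[...,:2]-G;a=d@tx;b=d@ty
m=(abs(a)<.015)&(abs(b)>.042)&(abs(b)<.06)&(p[...,2]>.05)&(p[...,2]<.12)
tip=np.percentile(p[...,2][m],1);off=tip-.05;print("tip",tip,off)
assert .03<off<.045
zc=.05-off
f0=manip.state()["contact_force"]
for z in np.linspace(.05,zc,4)[1:]:
    manip.move_linear([*G,z],rate=.06);f=manip.state()["contact_force"]-f0;print(round(z,4),f.round(2))
    if abs(f[2])>4: break
else:
    manip.set_gripper(.02,force=15);s=manip.state()
    print("grip",s["gripper_width"],s["grasp_force"],s["tool_pos"],s["contact_force"]-f0)
a,_=snap(cams,manip,"h_side","side");b=snap(cams,manip,"h_w","wrist")[0]
cv2.imwrite("pics/v3.png",np.hstack([cv2.resize(a["image"][130:250,150:270],(380,380)),cv2.resize(b["image"][130:330,150:350],(380,380))]))
print(manip.state()["clock"])
E
```

```text
tip 0.08936881425826744 0.03936881425826744
0.0369 [ 1.97  0.78 -0.11]
0.0238 [-0.76  0.06 -0.01]
0.0106 [0.16 0.33 0.4 ]
grip 0.0303720656662592 14.999777544289827 [0.61872864 0.11651997 0.01066448] [ 0.77840338  0.20959757 -0.49288108]
10.925
```

View pics/v3.png

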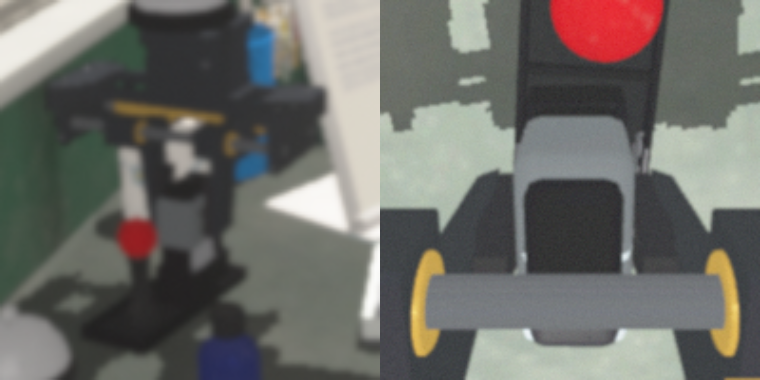

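The pads are now on the block, width 30.4 mm at 15 N, with the black top centred between the fingers. Next: open, re-look for the centred pose, then view the window from the same relative pose.

```bash
python3 - <<'E'
from cell import manip,cams
from h import *
import json
G=manip.state()["tool_pos"][:2];y=np.deg2rad(80.1);tx=np.array([np.cos(y),np.sin(y)])
manip.set_gripper(.088)
manip.move_linear([*G,.09],rate=.2)
manip.move_linear([*(G+.02*tx),.2],rate=.2);manip.dwell(.2)
c,P=snap(cams,manip,"s2","wrist");r,z,uv=stampm(c,P,G);print("stamp",r,z,uv)
# window from the same relative pose
W=np.array([.4445,.1088]);yw=np.deg2rad(96.7);twx=np.array([np.cos(yw),np.sin(yw)])
manip.move_pose([*(W+.02*twx),.2],down(yw));manip.dwell(.25)
c,P=snap(cams,manip,"win","wrist")
u=(c["intrinsics"]@((lambda k:k/k[2])(P[1].T@(np.array([*W,.03])-P[0]))))[:2]
q,k=hole(c,P,u,.0296);rw=rect(q);print("window",rw,k.sum(),u)
p=cloud(c,P)
pad=np.median(p[...,2][cv2.erode(k,np.ones((7,7)))>0]);print("paper z",pad)
print(G,manip.state()["clock"])
json.dump(dict(G=G.tolist(),r=r.tolist(),w=rw.tolist()),open("m.json","w"))
E
```

```text
stamp [618.65 116.81  23.8   43.87  -9.13] 0.08529061152216541 [254.56781915 188.57446809]
window [443.98 109.69  36.59  54.89   6.69] 1104 [251.79368741 177.19289266]
paper z 0.011888715142476136
[0.61874514 0.11650153] 14.4333
```

```bash
python3 - <<'E'
from cell import manip,cams
from h import *
W=np.array([.4442,.1093]);yw=np.deg2rad(96.7)
X=np.array([np.cos(yw),np.sin(yw)]);Y=np.array([np.sin(yw),-np.cos(yw)])
for i,(a,b) in enumerate([(-.015,0),(-.01,.012),(-.01,-.012)]):
    manip.move_linear([*(W+a*X+b*Y),.1],rate=.2);manip.dwell(.15)
    c,P=snap(cams,manip,f"win{i}","wrist")
    k=P[1].T@(np.array([*W,.03])-P[0]);u=(c["intrinsics"]@(k/k[2]))[:2]
    q,m=hole(c,P,u,.0296)
    ce=plane(c,P,np.argwhere(m)[:,::-1].astype(float),.0296)[:,:2].mean(0)
    p=cloud(c,P);print(rect(q),(ce*1e3).round(2),m.sum(),u.round(0),np.median(p[...,2][cv2.erode(m,np.ones((9,9)))>0]))
print(manip.state()["clock"])
E
```

```text
[443.94 109.32  36.88  54.66   6.91] [443.71 110.05] 2121 [251. 169.] 0.011795146593018557
[444.11 109.03  37.05  54.12   7.07] [443.78 110.16] 2111 [241. 174.] 0.011809846011662295
[443.6  109.1   37.53  54.84   7.68] [443.61 110.27] 2123 [265. 174.] 0.011889498074682286
16.225
```

```bash
python3 - <<'E'
from h import *
a=np.deg2rad(7.0);X=np.array([np.cos(a),np.sin(a)]);Y=np.array([-np.sin(a),np.cos(a)]);W=np.array([.4440,.1093])
vis=[]
for i in range(3):
    c,P=load(f"win{i}");k=P[1].T@(np.array([*W,.03])-P[0]);u=(c["intrinsics"]@(k/k[2]))[:2]
    # rectify plane to 0.25 mm grid
    g=np.arange(-.045,.0451,.00025);gx,gy=np.meshgrid(g,g)
    w=W+gx[...,None]*X+gy[...,None]*Y;w=np.dstack([w,np.full(gx.shape,.0296)])
    cc=(w.reshape(-1,3)-P[0])@P[1];uv=cv2.projectPoints(cc[:,None],np.zeros(3),np.zeros(3),c["intrinsics"],np.array([float(c["k1"]),0,0,0]))[0].reshape(*gx.shape,2).astype(np.float32)
    im=cv2.remap(c["image"],uv,None,cv2.INTER_LINEAR);vis.append(im[::-1])
    z=cv2.remap(cloud(c,P)[...,2].astype(np.float32),uv,None,cv2.INTER_NEAREST)
    h=(z<.0271)|np.isnan(z)
    xs=[];ys=[]
    for o in np.arange(-.02,.0201,.004):
        r=h[np.argmin(abs(g-o))];j=np.argmin(abs(g));L=j;Rr=j
        while r[L]:L-=1
        while r[Rr]:Rr+=1
        xs.append((g[L],g[Rr]))
    for o in np.arange(-.014,.0141,.004):
        r=h[:,np.argmin(abs(g-o))];j=np.argmin(abs(g));L=j;Rr=j
        while r[L]:L-=1
        while r[Rr]:Rr+=1
        ys.append((g[L],g[Rr]))
    x=np.median(xs,0);y=np.median(ys,0)
    print(np.isnan(z).sum(),(x*1e3).round(2),(y*1e3).round(2),((W+x.mean()*X+y.mean()*Y)*1e3).round(2),(np.array(ys)*1e3).round(1).tolist() if i==0 else "")
cv2.imwrite("pics/v4.png",np.hstack([vis[0],vis[1]]))
E
```

```text
624 [-18.5   18.25] [-27.  27.] [443.88 109.28] [[-27.7, 27.0], [-26.7, 27.0], [-26.7, 27.0], [-26.7, 27.0], [-27.0, 27.0], [-27.0, 27.0], [-27.0, 27.0], [-27.0, 27.0]]
475 [-18.5   18.25] [-26.75  27.25] [443.85 109.53] 
457 [-19.    18.25] [-27.    27.25] [443.61 109.38]
```

View pics/v4.png

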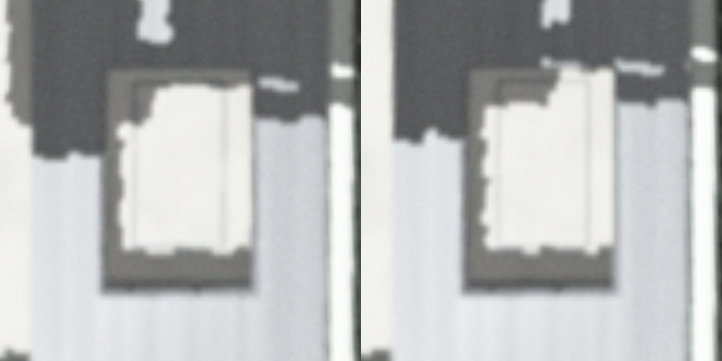

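The rectified window is clean, with consistent edges and centre (443.8, 109.4), yaw about 6.5°; the paper is about 18 mm below the plate. Now I grip, lift, carry, tare and lower gently with force checks.

```bash
cat > f.py <<'E'
from cell import manip,cams
from h import *
def F(n=6,dt=.03):
    a=[]
    for _ in range(n): manip.dwell(dt);a.append(np.r_[manip.state()["contact_force"],manip.state()["moment"]])
    return np.mean(a,0)
WT=np.array([.4439,.1091]);RW=down(np.deg2rad(96.5))
E
python3 - <<'E'
from f import *
G=np.array([.6187,.1165]);y=np.deg2rad(80.1)
manip.move_pose([*G,.10],down(y))
manip.move_linear([*G,.0106],rate=.12)
manip.set_gripper(.02,force=50);s=manip.state();print(s["gripper_width"],s["grasp_force"],s["tool_pos"])
manip.move_linear([*G,.03],rate=.06)
manip.move_linear([*G,.095],rate=.12);manip.dwell(.1)
f=F();print("lifted",f.round(2),manip.state()["gripper_width"])
manip.move_linear([*WT,.095],rate=.15,rot=RW)
manip.move_linear([*WT,.048],rate=.08);manip.dwell(.3)
t=F(10);np.save("tare.npy",t);print("tare",t.round(2),manip.state()["tool_pos"],manip.state()["clock"])
a=snap(cams,manip,"i_scene","scene")[0];b=snap(cams,manip,"i_w","wrist")[0]
cv2.imwrite("pics/v5.png",np.hstack([cv2.resize(a["image"][130:250,205:325],(380,380)),cv2.resize(b["image"][130:330,150:350],(380,380))]))
E
```

```text
0.03002294102181572 49.99968392774463 [0.61872961 0.11649945 0.01054434]
lifted [ 0.16  0.2  -1.58 -0.01  0.    0.01] 0.02984037142934058
tare [-0.11  0.05 -1.48  0.   -0.   -0.  ] [0.44388742 0.10910437 0.04803108] 22.95
```

View pics/v5.png

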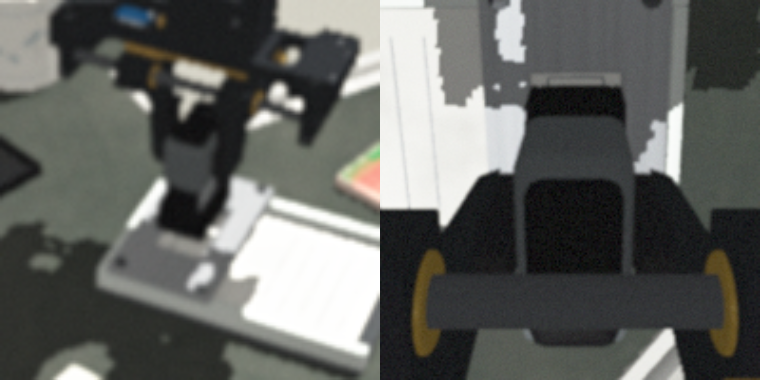

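The foot hangs over the window with its edges parallel to it, and the weight reads 1.5 N as it should. Lowering now.

```bash
python3 - <<'E'
from f import *
t=np.load("tare.npy")
for fz in (.033,.030,.028,.026,.023,.020,.017,.0145,.0135,.0130,.0125,.0120,.0115,.0110,.0105):
    manip.move_linear([*WT,fz+.0076],rate=.03);d=F(3,.03)-t
    print(round(fz,4),d.round(2),manip.state()["tool_pos"][2].round(4))
    if abs(d[2])>2.5 or np.hypot(d[0],d[1])>4: print("stop");break
print(manip.state()["clock"])
E
```

```text
0.033 [ 0.45  0.01 -0.4   0.01  0.01 -0.01] 0.0405
0.03 [ 0.15 -0.26 -0.6  -0.   -0.02  0.02] 0.0376
0.028 [ 0.15 -0.04  0.04  0.03  0.   -0.02] 0.0356
0.026 [-0.04 -0.41  0.24  0.01 -0.03 -0.  ] 0.0336
0.023 [ 0.01 -0.33  0.08 -0.01 -0.01  0.01] 0.0305
0.02 [-0.24  0.09  0.29 -0.01 -0.   -0.01] 0.0275
0.017 [-0.02  0.09 -0.34 -0.    0.01 -0.02] 0.0245
0.0145 [ 0.07 -0.11 -0.33 -0.02 -0.01  0.01] 0.022
0.0135 [ 0.48 -0.   -0.64  0.02  0.    0.03] 0.0211
0.013 [ 0.05 -0.62 -0.27  0.   -0.04  0.01] 0.0206
0.0125 [-0.63  0.05 -0.28  0.04 -0.03 -0.02] 0.0201
0.012 [-0.3  -0.09 -0.2   0.   -0.04 -0.  ] 0.0196
0.0115 [-0.87  0.02  4.43 -0.06  0.32  0.  ] 0.0195
stop
27.75
```

In cleanly; contact at 4.4 N with the paper where expected. Now pressing through the spring, then in fine steps to about 15 N.

```bash
python3 - <<'E'
from f import *
t=np.load("tare.npy");z=.0115+.0076
k=0
while True:
    z-=.001 if k<6 else .0002
    k+=1
    manip.move_linear([*WT,z],rate=.01);d=F(4,.025)-t
    if k<8 or d[2]>8.5: print(k,round(z,4),d.round(2),manip.state()["tool_pos"].round(4))
    if d[2]>14 or k>30: break
T0=manip.state()["clock"]
for _ in range(5): print("hold",(F(8,.025)-t).round(2))
print("clock",manip.state()["clock"],manip.state()["clock"]-T0,manip.state()["gripper_width"])
E
```

```text
1 0.0181 [-0.35  0.14  5.46 -0.04  0.26  0.  ] [0.4441 0.1092 0.0183]
2 0.0171 [-0.79  0.5   6.42 -0.02  0.25 -0.01] [0.4441 0.1091 0.0172]
3 0.0161 [-0.49 -0.23  5.93  0.01  0.22  0.  ] [0.4441 0.1091 0.0162]
4 0.0151 [-0.82 -0.43  6.71 -0.03  0.22 -0.02] [0.4441 0.1091 0.0153]
5 0.0141 [-0.45  0.22  7.13 -0.04  0.28  0.01] [0.4442 0.1092 0.0143]
6 0.0131 [-0.61  0.09  7.85 -0.04  0.34 -0.  ] [0.4442 0.1092 0.0134]
7 0.0129 [-1.14  0.01  7.88 -0.04  0.31  0.  ] [0.4441 0.1092 0.0132]
13 0.0117 [-0.57 -0.16  8.51 -0.07  0.34 -0.03] [0.4442 0.1091 0.0121]
14 0.0115 [-0.41  0.12  8.79 -0.08  0.35 -0.  ] [0.4441 0.1092 0.0119]
15 0.0113 [-1.11 -0.11  8.88 -0.06  0.32 -0.  ] [0.4442 0.1092 0.0117]
16 0.0111 [-1.83  0.08  9.11 -0.04  0.38  0.01] [0.4442 0.1092 0.0115]
17 0.0109 [-1.55 -0.1  10.44 -0.09  0.5  -0.02] [0.4442 0.1092 0.0115]
18 0.0107 [-2.280e+00 -5.200e-01  1.236e+01 -1.200e-01  6.200e-01 -1.000e-02] [0.4442 0.1092 0.0115]
19 0.0105 [-2.220e+00 -6.100e-01  1.321e+01 -1.100e-01  7.400e-01  1.000e-02] [0.4443 0.1092 0.0115]
20 0.0103 [-3.62 -0.95 14.92 -0.15  0.88 -0.02] [0.4443 0.1092 0.0114]
hold [-3.11 -0.58 14.84 -0.15  0.87  0.  ]
hold [-3.27 -0.69 14.57 -0.13  0.89  0.02]
hold [-3.050e+00 -5.800e-01  1.494e+01 -1.400e-01  8.700e-01  1.000e-02]
hold [-3.35 -0.73 15.15 -0.13  0.88  0.  ]
hold [-2.910e+00 -6.200e-01  1.499e+01 -1.300e-01  8.600e-01  1.000e-02]
clock 35.75 1.0 0.030353356480295277
```

Held 1 s at 14.6–15.2 N. Now straight out and back to its original spot in the tray.

```bash
python3 - <<'E'
from f import *
t=np.load("tare.npy");G=np.array([.6187,.1165]);y=np.deg2rad(80.1)
manip.move_linear([*WT,.022],rate=.02)
manip.move_linear([*WT,.05],rate=.05)
manip.move_linear([*WT,.095],rate=.12);manip.dwell(.15)
print((F(4)-t).round(2),manip.state()["clock"])
manip.move_linear([*G,.095],rate=.15,rot=down(y))
manip.move_linear([*G,.03],rate=.1)
manip.move_linear([*G,.018],rate=.04);manip.dwell(.1)
for z in np.arange(.015,.0085,-.0007):
    manip.move_linear([*G,z],rate=.03);d=F(3)-t
    if d[2]>2 or np.hypot(d[0],d[1])>4: break
print(round(z,4),d.round(2),manip.state()["tool_pos"])
a=snap(cams,manip,"p_scene","scene")[0]
print(manip.state()["clock"])
E
```

```text
[ 0.15  0.22 -0.24 -0.03 -0.01  0.01] 38.0
0.0101 [-0.02 -0.13  3.17 -0.04  0.26 -0.01] [0.61892252 0.11652593 0.01049228]
43.5167
```

It landed at the original height, 0.0105. Releasing and checking.

```bash
python3 - <<'E'
from f import *
G=manip.state()["tool_pos"][:2];y=np.deg2rad(80.1);tx=np.array([np.cos(y),np.sin(y)])
manip.set_gripper(.088)
manip.move_linear([*G,.09],rate=.1)
manip.move_linear([*(G+.02*tx),.2],rate=.2);manip.dwell(.3)
c,P=snap(cams,manip,"end","wrist");print("stamp",stampm(c,P,G))
p=cloud(c,P);k=P[1].T@(np.array([.4438,.1094,.03])-P[0]);u=(c["intrinsics"]@(k/k[2]))[:2];print(u)
print("window",rect(hole(c,P,u,.0296)[0]),manip.state()["clock"])
E
```

```text
stamp (array([618.77, 116.83,  23.14,  44.19,  -9.2 ]), np.float64(0.08535028058101357), array([253.78306878, 188.58597884]))
[127.90853195 203.20084853]
window [444.4  109.09  37.28  54.61   6.51] 46.4833
```

View pics/end.png

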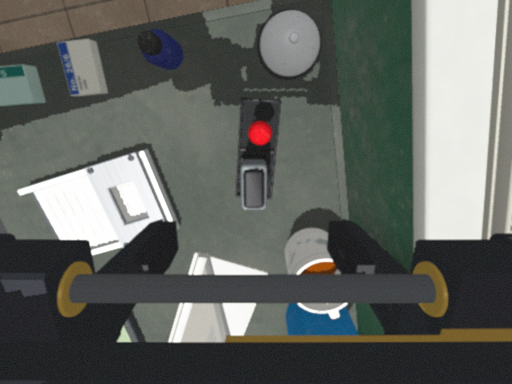

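The stamp stands in its pocket at (253,188), and the board at (127,203) and the knob at (260,133) are where they were.

```bash
python3 -c "
from cell import order
print(order.close_job())"
```

```text
the job is handed in; nothing more can be done
None
```

The spring stamp was pressed through the window at about 15 N for 1 s, lifted straight out and stood back upright in its own pocket with the board unmoved, and the job was handed in after about 46.5 s (no verdict was returned).

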